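# Raise the drying rack's tier onto its rung

## Robot

A 6-joint arm with a two-finger parallel gripper is mounted at the origin on the work surface. World frame = base frame: x ahead of the robot, y to its left, z up, the work surface at z = 0. Lengths are in m, angles in rad, forces in N, time in s.
With the tool pointing down it reaches from about 0.375 to 0.975 m from the base axis. Payload 3.8 kg.
Tool frame: the origin (TCP) lies at the very end of the fingers, on their centre line; the grasp point (between the pads) lies 19 mm behind it; z points along the fingers, y is the line along which they close (so a half turn about z gives the same grasp; the last joint's range is limited). The gripper opens to 85 mm and grips with 20 to 120 N. Pads are 22 mm wide; open, the fingers measure 114 mm over their backs; the gripper's body (76 mm by 85 mm) begins 54 mm behind the grasp point. The pads swing forward as they close: fully open they stand 13 mm farther back than shut.
Start: joints at [-1.332, 0.264, 1.604, -0, 1.274, -0.037], TCP at [0.184, -0.649, 0.231] pointing down, gripper open.
Joint ranges: [-2.63, 2.63], [-0.94, 2.18], [0.31, 2.57], [-1.31, 4.45], [0, 2.66], [-2.55, 2.55]. Speed limits (rad/s): [2.57, 2.57, 3.14, 3.14, 3.14, 3.14].

## Interface

Orientations are given as a rotation vector (axis times angle).
In Python, from workcell import * gives the robot as it stands.
- The arm moves only by the shell command python3 -m crank 'ROWS' [OPENING] [FORCE]. ROWS is JSON, a list that holds one entry, the list of rows, each a list of 6 numbers: the shift along the tool's x, y, z in cm, then the turn, a rotation vector about the tool's x, y, z in rad. In form: [[[dx, dy, dz, ax, ay, az], ...]]. A call has 1 to 8 rows; each row shifts and turns the commanded pose from where the row before left it, along the tool's axes as they then stand; what a row does not reach is not made up. A row lasts 1/12 s, in which the tool goes at most 41.7 mm and 7.16 degrees, less where a joint would pass 70% of its speed; a pose out of reach is approached as far as the arm can. A call with a gripper value outside its range is refused whole. OPENING is the finger opening in cm, from 0 to 8.54, set as the call begins (- or left out, the last holds). The fingers move at their own pace and stop on an object; FORCE is the grip in N (left out, the last holds). Time passes only in rows, so rows that do not move let the fingers close. It gives the time, the measured TCP pose, the force, the opening and the grip force at its end, in the units of the state.
- read_state(): the state, without advancing time (a new reading comes with each control period).
- read_camera(name): name is "side" or "top"; returns the picture (384x512x3 uint8, blue, green, red); there is no depth.
- camera_model(name): a dict with "camera_matrix" (3x3 intrinsics, pixels), "k1" (the pictures are not rectified: a ray, as slopes to the right and down, at radius r is drawn at 1 + k1 r^2 times it, then the intrinsics apply), "R" (3x3) and "t" (3): a world point X has camera coordinates R X + t. Camera axes: x right, y down, z forward; pixel columns grow to the right and rows downward; lengths in m; the calibration is good to about 2 mm. A picture is of the moment at which its call begins. camera_model takes no time and is no camera call.
- finish_job(): hands the job in; it is judged then, once.
The state is a dict: "time": time; "q": joint angles; "joint_vel": joint speeds; "joint_torque": joint torques, N m; "tool_pos": TCP position; "tcp_rot": TCP orientation; "wrist_force": force on the tool from outside, world axes, zero at the start; "torque": the same for the moment, N m; "width": opening from 0.0 (shut) to 1.0 (fully open); "grip_force": force on a finger pad.
Only numpy, scipy, OpenCV 4.12 (cv2) and the standard library are available. Lean on these libraries where they do the work, as an engineer would, in place of code of your own. Each camera call takes 0.05 s, during which the arm holds its last target. There are 200 camera calls.

## Task

Make room for the bottles under the drying rack's tier: take it by the lilac handle, raise it slowly until its catch finger has swung past the steel rung without ramming it into the end stop above, then lower it gently until it hangs on the rung and let go. Do not drop it or press it down hard, and leave the bottles and the teether alone.

Things in the scene. Friction and masses are not known exactly. Their poses are not given: they have to be found in the camera images.
- rack: Fixed bottle drying rack on the mat. White base 270 x 200 x 14 mm; origin at the centre of its underside; z up, x from the tray side to the upright side, y across. Two upright steel guide posts (12 mm thick, tops 280 mm above the underside) stand at x = +63, y = +-75 mm, two white columns (10 mm) at x = +122, y = +-36 mm.
- column_top (a point): Middle of the bar on top of the two white rear columns. Clamped to the columns is an orange bracket with a steel rung (10 mm thick, along y, at rack x = +85 mm) and, 56 mm above the rung's axis, two black buffers as end stop (sprung, 4 N per mm). The bracket's height differs from rack to rack and is not reported: the tier hangs on the rung at a travel between 50 and 85 mm.
- tray: Mint-green tier with a tray 150 x 170 mm, rim 19 mm high. It slides only up and down on the posts, friction about 1 N; 0.5 to 0.9 kg with all it carries. Origin at the tier's underside on the rack's z axis, 100 mm above the rack's underside when down; axes as the rack's; tray centre at x = -55 mm. It falls if let go off the rung; 24 mm above its hanging height a cross bar meets the end stop.
- catch_hinge (a point): Hinge of the steel gravity catch finger on the tier, tail weighted. Going up, the rung pushes the finger down and aside (adds 1 to 2 N); about 16 mm above the hanging height it is past and swings back out. Lowered from there, the tier comes to hang on the rung and its weight leaves the hand; it cannot go lower.
- handle (a point): Centre of the lilac handle bar over the tray: 12 mm (x) x 100 mm (y) x 14 mm (z), 80 mm above the tier's underside, on two 10 mm legs at y = +-45 mm (80 mm free between them); at rack x = -55 mm, axes as the rack's. Free space for fingers that close along x.
- tier (a joint): Height of the tier above its lowest position, m; 0 = down on its rest (start), grows upward, meets the end stop at 0.074 to 0.109.
- bottle_a: Short glass bottle with white cap, 54 mm wide, 100 mm tall, upright and loose on the mat beside the rack; origin at the centre of its underside. Leave alone.
- bottle_b: A like glass bottle. Leave alone.
- bottle_c: A like glass bottle. Leave alone.
- teether: Lilac ring-shaped teether, 80 mm across, 20 mm high, lying loose on the mat beside the rack; origin at the centre of its underside. Leave alone.

How it is judged:
On the way:
1. the tier is lifted past the height where the lowest-set rung lets the finger by (travel over 62 mm) (value of joint tier above 0.062 m), for 0.1 s.
At the end, for the whole second after the job is handed in: The tier hangs at rest on the rung by its catch finger (travel 45 to 90 mm, more than 2 N carried by the rack's rung), released (value of joint tier between 0.045 and 0.09 m and contact force between tray and rack above 2 N and linear speed of tray below 0.01 m/s and contact force between the fingers and tray below 0.1 N); the robot touches nothing.
It fails at once if the tier is forced against the rung or the end stop with more than 25 N (contact force between tray and rack above 25 N).
It fails at once if the tier is dropped: it moves down faster than 0.2 m/s (velocity of joint tier below -0.2 m/s).
It fails at once if a bottle or the teether is pushed more than 15 mm or tipped (distance of any of bottle_a, bottle_b, bottle_c, teether from where it was at the start of the episode above 0.015 m or angle between any of bottle_a, bottle_b, bottle_c, teether's own z axis and vertical above 0.3 rad).
It also fails if it takes over 58 s, if anything falls off the work surface, if the arm or the gripper's body presses on something with over 40 N, if the wrist force passes 120 N, or if a joint passes its speed limit or range.

## Working session

There is one attempt and no reset: what is moved stays moved. The work goes in short steps, Python scripts to look and compute and a shell command to move; the robot and the scene stay as the last step left them, time stands still between calls to the robot, and variables do not carry over. Pictures are saved under pics/ and viewed, at most 10 in all, crops included, and the job is handed in when it is done.

```bash
mkdir -p pics
python3 - <<'E'
from workcell import *
import cv2
for n in("side","top"):
    cv2.imwrite(f"pics/{n}0.png",read_camera(n)); m=camera_model(n); print(n,m)
s=read_state(); print(s)
E
```

```text
side {'camera_matrix': array([[373.8035952 ,   0.        , 257.6577277 ],
       [  0.        , 373.8035952 , 188.01245498],
       [  0.        ,   0.        ,   1.        ]]), 'k1': -0.048117412675766705, 'R': array([[-0.98160888, -0.19068577, -0.00910787],
       [-0.11632148,  0.63526458, -0.76348427],
       [ 0.15137149, -0.74838349, -0.6457622 ]]), 't': array([0.61077572, 0.19545467, 0.83862813])}
top {'camera_matrix': array([[466.09105341,   0.        , 255.16867784],
       [  0.        , 466.09105341, 193.49159219],
       [  0.        ,   0.        ,   1.        ]]), 'k1': 0.02877528090037313, 'R': array([[-0.0216237 , -0.99967802,  0.0132767 ],
       [-0.98422697,  0.01895347, -0.17589213],
       [ 0.17558386, -0.01687072, -0.98431991]]), 't': array([0.04942555, 0.65850396, 1.11880849])}
{'time': 0.1, 'q': array([-1.33190916e+00,  2.64693453e-01,  1.60526065e+00,  6.53126627e-06,
        1.27372354e+00, -3.69031805e-02]), 'joint_vel': array([-0.00156863, -0.00374525, -0.00358899,  0.00070521,  0.00088945,
       -0.00102494]), 'joint_torque': array([-2.05512083e-04, -5.16708469e+01, -3.68590987e+01, -1.50083133e-04,
        6.25580113e-03,  4.57984317e-08]), 'tool_pos': array([ 0.18364497, -0.64883201,  0.23006347]), 'tcp_rot': array([-3.10971624e+00, -4.31550633e-01,  3.20227828e-04]), 'wrist_force': array([-0.65991573,  1.12459694, -0.73906515]), 'torque': array([-0.11007866, -0.03893027,  0.0469021 ]), 'grip_force': 0.0, 'width': 1.004900034670861}
```

View pics/side0.png

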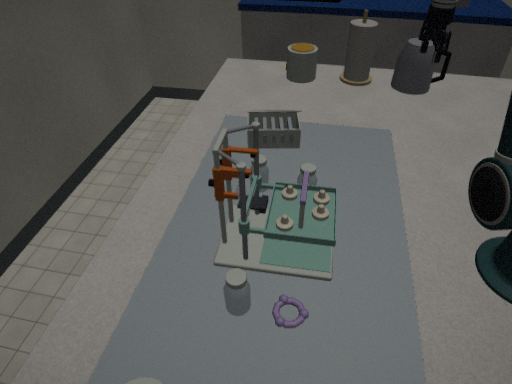

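View pics/top0.png

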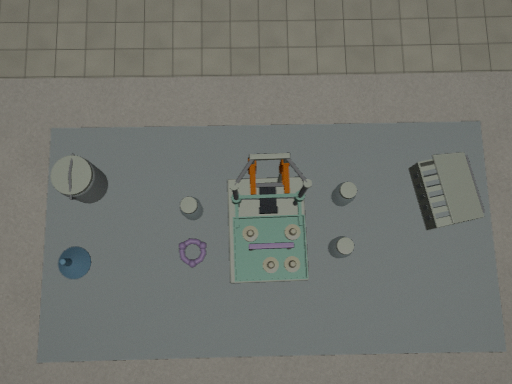

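The side view shows the handle at about (304,187) and the teether at (290,311). In the top view the handle is at (271,245), and bottles stand either side at (189,206), (347,191) and (344,246). Next I locate the handle.

```bash
cat > h.py <<'E'
import cv2,numpy as np
from workcell import *
def lilac(n):
    im=read_camera(n);h=cv2.cvtColor(im,cv2.COLOR_BGR2HSV)
    m=cv2.inRange(h,(125,50,60),(165,255,255))
    return im,m
def ray(n,uv):
    c=camera_model(n);K=c["camera_matrix"];k=c["k1"]
    d=(np.array(uv,float)-K[:2,2])/[K[0,0],K[1,1]];s=d.copy()
    for _ in range(20): s=d/(1+k*(s@s))
    return -c["R"].T@c["t"], c["R"].T@np.r_[s,1]
def onz(n,uv,z):
    o,d=ray(n,uv);return o+d*(z-o[2])/d[2]
def tri(a,b):
    A=[];B=[]
    for n,uv in(("side",a),("top",b)):
        o,d=ray(n,uv);d/=np.linalg.norm(d);P=np.eye(3)-np.outer(d,d);A.append(P);B.append(P@o)
    return np.linalg.lstsq(np.vstack(A),np.hstack(B),rcond=None)[0]
E
python3 - <<'E'
from h import *
for n in("side","top"):
    im,m=lilac(n);k,l,st,ce=cv2.connectedComponentsWithStats(m)
    for i in range(1,k):
        if st[i,4]<30: continue
        p=np.argwhere(l==i)[:,::-1].astype(np.float32);r=cv2.minAreaRect(p)
        print(n,st[i],ce[i],r,cv2.boxPoints(r).tolist())
        if n=="top":
            b=cv2.boxPoints(r); print([onz(n,q,.187).round(4).tolist() for q in b], onz(n,ce[i],.185))
for uv in [(189,206),(347,191),(344,246)]: print("bottle",onz("top",uv,.1))
# tray corners in side/top: mint mask
im=read_camera("top");h=cv2.cvtColor(im,cv2.COLOR_BGR2HSV);m=cv2.inRange(h,(70,60,60),(90,255,255))
c=max(cv2.findContours(m,0,2)[0],key=cv2.contourArea);r=cv2.minAreaRect(c);print(r,[onz("top",q,.12).round(3).tolist() for q in cv2.boxPoints(r)])
cv2.imwrite("pics/c.png",cv2.resize(read_camera("side")[110:290,190:360],None,fx=4.,fy=3.3,interpolation=2)[:600,:800])
E
```

```text
side [301 172   8  30 152] [304.28947368 186.59210526] ((304.3353576660156, 186.48171997070312), (5.190281867980957, 29.595651626586914), 6.340191841125488) [[300.1219482421875, 200.90245056152344], [303.3902587890625, 171.48780822753906], [308.54876708984375, 172.0609893798828], [305.28045654296875, 201.4756317138672]]
side [273 295  35  32 539] [288.86085343 311.6567718 ] ((289.2000427246094, 313.10003662109375), (34.435447692871094, 30.410520553588867), 26.56505012512207) [[267.00006103515625, 319.0000305175781], [280.60003662109375, 291.8000183105469], [311.4000244140625, 307.2000427246094], [297.800048828125, 334.4000549316406]]
top [179 239  27  28 285] [191.75087719 251.34385965] ((192.0, 252.5), (27.0, 26.0), 90.0) [[179.0, 239.0], [205.0, 239.0], [205.0, 266.0], [179.0, 266.0]]
[[0.538, 0.2078, 0.187], [0.5368, 0.1508, 0.187], [0.4781, 0.1509, 0.187], [0.4794, 0.2073, 0.187]] [0.51053577 0.17999987 0.185     ]
bottle [0.62428062 0.19716851 0.1       ]
bottle [ 0.65375155 -0.18747212  0.1       ]
bottle [ 0.52045125 -0.17270128  0.1       ]
((278.0, 216.5), (1.0, 8.0), 90.0) [[0.593, -0.006, 0.12], [0.593, -0.025, 0.12], [0.591, -0.025, 0.12], [0.591, -0.006, 0.12]]
```

View pics/c.png

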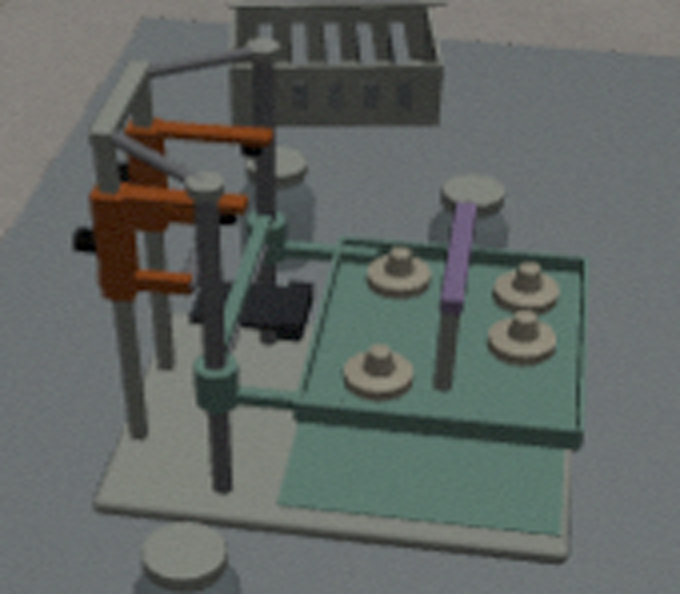

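The crop shows the tier down, with a clear handle and teats on the tray around it. The top-view lilac mask missed the handle, so I loosen it.

Run:
```python
from h import *
im=read_camera("top");h=cv2.cvtColor(im,cv2.COLOR_BGR2HSV)
print(h[245,265],h[240,265],h[251,192])
m=cv2.inRange(h,(120,25,50),(170,255,255));m[:, :225]=0;m[:,315:]=0;m[:235]=0;m[258:]=0
p=np.argwhere(m)[:,::-1].astype(np.float32);r=cv2.minAreaRect(p);b=cv2.boxPoints(r);print(len(p),p.mean(0),r)
c=p.mean(0); v=cv2.fitLine(p,2,0,.01,.01).ravel()[:2]
t=(p-c)@v; e=[c+v*t.min(),c+v*t.max()]
for z in(.187,): 
    a,d=onz("top",e[0],z),onz("top",e[1],z);print(a,d,np.linalg.norm(a-d),"yaw of bar",np.arctan2(*(a-d)[[1,0]]))
print("centre",onz("top",c,.184),"tri",tri((304.3,186.5),c))
print("tri ends", tri((304.5,172),max(e,key=lambda q:q[0])),tri((303.,201),min(e,key=lambda q:q[0])))
from scipy.spatial.transform import Rotation as R
print(R.from_rotvec(read_state()["tcp_rot"]).as_matrix().round(3))
```

```text
[138  48 138] [ 77  55 134] [ 75   9 118]
235 [270.97446 245.33191] ((270.99298095703125, 245.30384826660156), (5.246654510498047, 44.150421142578125), 87.95458984375)
[0.51911467 0.05441003 0.187     ] [ 0.52062542 -0.04278978  0.187     ] 0.09721155104322099 yaw of bar 1.586337701471387
centre [0.52005699 0.00574657 0.184     ] tri [0.51922229 0.00586441 0.1861407 ]
tri ends [ 0.52175453 -0.04278962  0.18719396] [0.51780477 0.05443677 0.18833068]
[[ 0.962  0.272 -0.   ]
 [ 0.272 -0.962  0.001]
 [ 0.    -0.001 -1.   ]]
```

The handle centre is at (0.5195, 0.006), its top is at z≈0.187, and the yaw is about 0.02. I raise the tool and travel over it, then turn.

```bash
python3 -m crank '[[[0,0,-3.5,0,0,0],[0,0,-3.5,0,0,0],[2.09,-2.25,0,0,0,0],[2.09,-2.25,0,0,0,0],[2.09,-2.25,0,0,0,0],[2.09,-2.25,0,0,0,0],[2.09,-2.25,0,0,0,0],[2.09,-2.25,0,0,0,0]]]' 6
python3 -m crank '[[[2.09,-2.25,0,0,0,0],[2.09,-2.25,0,0,0,0],[2.09,-2.25,0,0,0,0],[2.09,-2.25,0,0,0,0],[2.09,-2.25,0,0,0,0],[2.09,-2.25,0,0,0,0],[2.09,-2.25,0,0,0,0],[2.09,-2.25,0,0,0,0]]]'
python3 -m crank '[[[2.09,-2.25,0,0,0,0],[2.09,-2.25,0,0,0,0],[2.09,-2.25,0,0,0,0],[2.09,-2.25,0,0,0,0],[2.09,-2.25,0,0,0,0],[2.09,-2.25,0,0,0,0],[2.09,-2.25,0,0,0,0],[2.09,-2.25,0,0,0,0]]]'
python3 -m crank '[[[1.25,-1.35,0,0,0,0],[1.25,-1.35,0,0,0,0],[0,0,0,0,0,-0.11],[0,0,0,0,0,-0.11],[0,0,0,0,0,-0.11],[0,0,0,0,0,-0.11],[0,0,0,0,0,-0.11],[0,0,0,0,0,-0.11]]]'
python3 -m crank '[[[0,0,0,0,0,-0.11],[0,0,0,0,0,-0.11],[0,0,0,0,0,-0.11],[0,0,0,0,0,-0.11],[0,0,0,0,0,-0.11],[0,0,0,0,0,-0.105],[0,0,0,0,0,0],[0,0,0,0,0,0]]]'
python3 -c "
from workcell import *
from scipy.spatial.transform import Rotation as R
s=read_state();print(s['time'],s['tool_pos'],R.from_rotvec(s['tcp_rot']).as_matrix().round(3),s['wrist_force'])"
```

```text
time: 1.02
tool_pos: [0.2681, -0.4841, 0.3014]
tcp_rot: [3.112, 0.431, 0.0]
wrist_force: [0.9, 0.1, -0.2]
width: 0.704
grip_force: 0.0
time: 1.68
tool_pos: [0.3799, -0.2653, 0.3016]
tcp_rot: [3.111, 0.431, 0.001]
wrist_force: [-0.5, 0.2, 0.1]
width: 0.702
grip_force: 0.0
time: 2.35
tool_pos: [0.4919, -0.0465, 0.3016]
tcp_rot: [3.111, 0.432, 0.001]
wrist_force: [0.5, 0.9, 0.8]
width: 0.7
grip_force: 0.0
time: 3.02
tool_pos: [0.5081, -0.0151, 0.3014]
tcp_rot: [2.8, 1.425, 0.0]
wrist_force: [0.1, 0.2, 0.4]
width: 0.699
grip_force: 0.0
time: 3.68
tool_pos: [0.5081, -0.0152, 0.3014]
tcp_rot: [2.202, 2.24, 0.0]
wrist_force: [-0.3, -0.7, -0.3]
width: 0.699
grip_force: 0.0
3.6833 [ 0.5081093  -0.01520494  0.30135638] [[-0.017  1.     0.   ]
 [ 1.     0.017 -0.   ]
 [-0.     0.    -1.   ]] [-0.29238709 -0.71023303 -0.25065074]
```

```bash
python3 -m crank '[[[1.05,0.57,1.0,0,0,0],[1.05,0.57,1.0,0,0,0],[0,0,2,0,0,0],[0,0,2,0,0,0],[0,0,2,0,0,0],[0,0,1,0,0,0],[0,0,0,0,0,0],[0,0,0,0,0,0]]]'
python3 -c "
from h import *
s=read_state();print(s['tool_pos'])
a=cv2.resize(read_camera('side')[120:270,220:380],(480,450));b=cv2.resize(read_camera('top')[190:290,220:320],(310,310))
o=np.zeros((450,790,3),np.uint8);o[:,:480]=a;o[:310,480:]=b;cv2.imwrite('pics/d.png',o)"
```

```text
time: 4.35
tool_pos: [0.5187, 0.0066, 0.2102]
tcp_rot: [-2.198, -2.242, 0.002]
wrist_force: [-0.2, 0.3, -0.4]
width: 0.703
grip_force: 0.0
[0.5186989  0.00664428 0.21023376]
```

View pics/d.png

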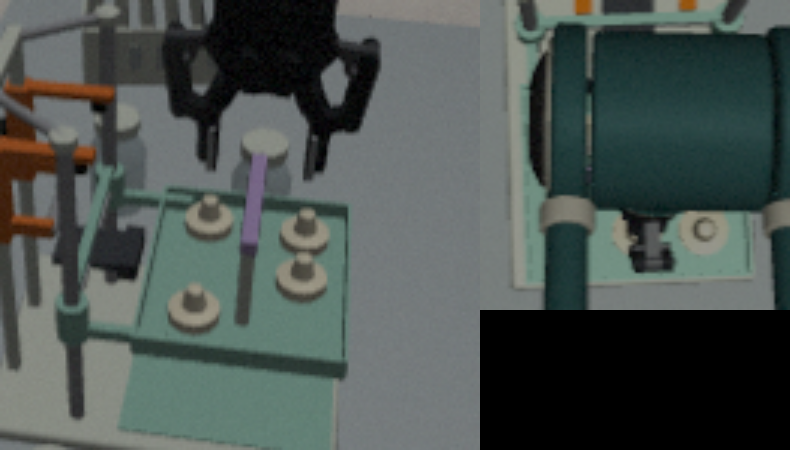

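The fingers straddle the lilac bar (crop 255,200) symmetrically. I descend and grip.

```bash
python3 -m crank '[[[0,0.05,1,0,0,0],[0,0,1,0,0,0],[0,0,1,0,0,0],[0,0,1,0,0,0],[0,0,0.8,0,0,0],[0,0,0,0,0,0],[0,0,0,0,0,0],[0,0,0,0,0,0]]]'
python3 -m crank '[[[0,0,0,0,0,0],[0,0,0,0,0,0],[0,0,0,0,0,0],[0,0,0,0,0,0],[0,0,0,0,0,0],[0,0,0,0,0,0],[0,0,0,0,0,0],[0,0,0,0,0,0]]]' 0 50
python3 -m crank '[[[0,0,0,0,0,0],[0,0,0,0,0,0],[0,0,0,0,0,0],[0,0,0,0,0,0]]]'
```

```text
time: 5.12
tool_pos: [0.5198, 0.006, 0.1633]
tcp_rot: [2.199, 2.243, 0.0]
wrist_force: [-0.1, -0.6, 0.9]
width: 0.705
grip_force: 0.0
time: 5.78
tool_pos: [0.5206, 0.006, 0.1639]
tcp_rot: [2.198, 2.242, 0.002]
wrist_force: [3.3, 0.6, -0.0]
width: 0.131
grip_force: 51.2
time: 6.12
tool_pos: [0.5206, 0.006, 0.1639]
tcp_rot: [2.198, 2.242, 0.002]
wrist_force: [4.8, 0.5, 2.1]
width: 0.132
grip_force: 51.3
```

Gripped. I lift slowly while watching the force.

```bash
python3 -m crank '[[[0,0.07,-0.1,0,0,0],[0,0,-0.2,0,0,0],[0,0,-0.2,0,0,0],[0,0,-0.2,0,0,0],[0,0,-0.2,0,0,0],[0,0,-0.1,0,0,0],[0,0,0,0,0,0],[0,0,0,0,0,0]]]'
python3 -m crank '[[[0,0,-0.2,0,0,0],[0,0,-0.3,0,0,0],[0,0,-0.3,0,0,0],[0,0,-0.3,0,0,0],[0,0,-0.3,0,0,0],[0,0,-0.3,0,0,0],[0,0,-0.2,0,0,0],[0,0,-0.1,0,0,0]]]'
python3 -m crank '[[[0,0,-0.2,0,0,0],[0,0,-0.2,0,0,0],[0,0,-0.2,0,0,0],[0,0,-0.2,0,0,0],[0,0,-0.1,0,0,0],[0,0,-0.1,0,0,0],[0,0,0,0,0,0],[0,0,0,0,0,0]]]'
python3 -c "
from h import *
s=read_state();print(s['tool_pos'])
a=cv2.resize(read_camera('side')[110:250,190:350],(800,600),interpolation=2);cv2.imwrite('pics/e.png',a)"
```

```text
time: 6.78
tool_pos: [0.5205, 0.006, 0.1722]
tcp_rot: [2.199, 2.243, 0.0]
wrist_force: [6.6, 0.4, -5.3]
width: 0.131
grip_force: 50.4
time: 7.45
tool_pos: [0.5205, 0.006, 0.1921]
tcp_rot: [2.199, 2.243, 0.0]
wrist_force: [8.5, 0.3, -6.2]
width: 0.132
grip_force: 50.2
time: 8.12
tool_pos: [0.5205, 0.006, 0.2021]
tcp_rot: [2.199, 2.243, 0.0]
wrist_force: [7.8, 0.0, -5.4]
width: 0.132
grip_force: 50.4
[0.52052551 0.00604618 0.20205875]
```

View pics/e.png

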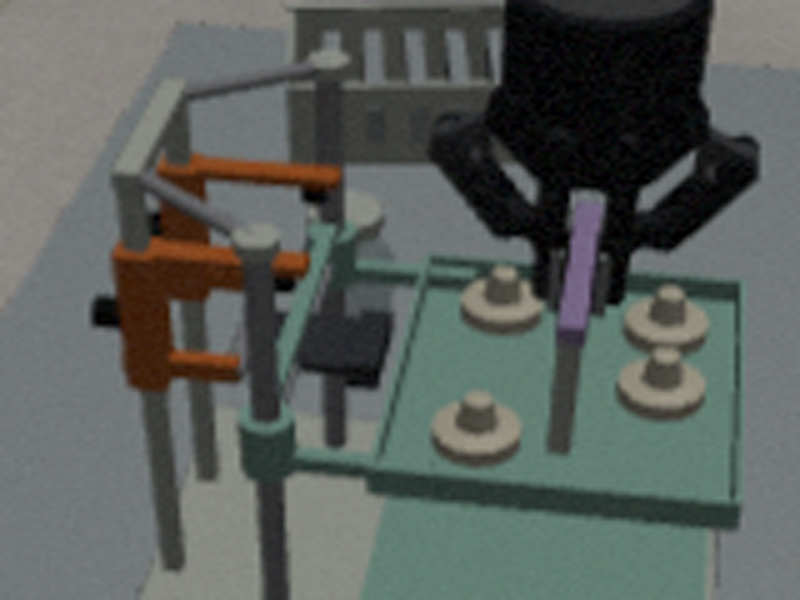

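The tier has risen about 38 mm with the grip holding and a load of about 6 N. The orange rung arm is at crop (205,365) and the buffers at (300,270). Before going on I test the sideways force.

```bash
python3 -m crank '[[[0,0.05,0,0,0,0],[0,0,0,0,0,0],[0,0,0,0,0,0]]]'
python3 -m crank '[[[0,0,-0.1,0,0,0],[0,0,-0.1,0,0,0],[0,0,-0.1,0,0,0],[0,0,-0.1,0,0,0],[0,0,-0.05,0,0,0],[0,0,-0.05,0,0,0]]]'
```

```text
time: 8.42
tool_pos: [0.5205, 0.006, 0.2018]
tcp_rot: [-2.199, -2.243, 0.001]
wrist_force: [6.1, -0.1, -4.1]
width: 0.129
grip_force: 50.4
time: 8.92
tool_pos: [0.5205, 0.006, 0.2062]
tcp_rot: [-2.199, -2.243, 0.001]
wrist_force: [8.1, 0.7, -7.5]
width: 0.133
grip_force: 50.0
```

```bash
g(){ grep -E "tool_pos|wrist"; }
python3 -m crank '[[[0,0.1,-0.1,0,0,0],[0,0,-0.1,0,0,0],[0,0,-0.1,0,0,0]]]'|g
python3 -m crank '[[[0,0,-0.1,0,0,0],[0,0,-0.1,0,0,0],[0,0,-0.1,0,0,0]]]'|g
python3 -m crank '[[[0,0,-0.1,0,0,0],[0,0,-0.1,0,0,0],[0,0,-0.1,0,0,0]]]'|g
python3 -m crank '[[[0,0,-0.1,0,0,0],[0,0,-0.1,0,0,0],[0,0,-0.1,0,0,0]]]'|g
python3 -m crank '[[[0,0,-0.1,0,0,0],[0,0,-0.1,0,0,0],[0,0,-0.1,0,0,0]]]'|g
python3 -m crank '[[[0,0,-0.1,0,0,0],[0,0,-0.1,0,0,0],[0,0,-0.1,0,0,0]]]'|g
python3 -c "
from h import *
s=read_state();print(s['tool_pos'],s['time'])
a=cv2.resize(read_camera('side')[110:250,190:350],(800,600),interpolation=2);cv2.imwrite('pics/f.png',a)"
```

```text
tool_pos: [0.5205, 0.0061, 0.2088]
wrist_force: [5.3, 0.1, -7.6]
tool_pos: [0.5205, 0.006, 0.2118]
wrist_force: [5.0, 0.4, -7.6]
tool_pos: [0.5205, 0.006, 0.2148]
wrist_force: [4.7, 0.1, -8.5]
tool_pos: [0.5205, 0.006, 0.2178]
wrist_force: [6.3, 1.0, -7.2]
tool_pos: [0.5205, 0.0061, 0.2209]
wrist_force: [5.8, -0.2, -7.2]
tool_pos: [0.5205, 0.0061, 0.2242]
wrist_force: [4.2, 0.0, -7.8]
[0.52048836 0.00605082 0.22418025] 10.4167
```

View pics/f.png

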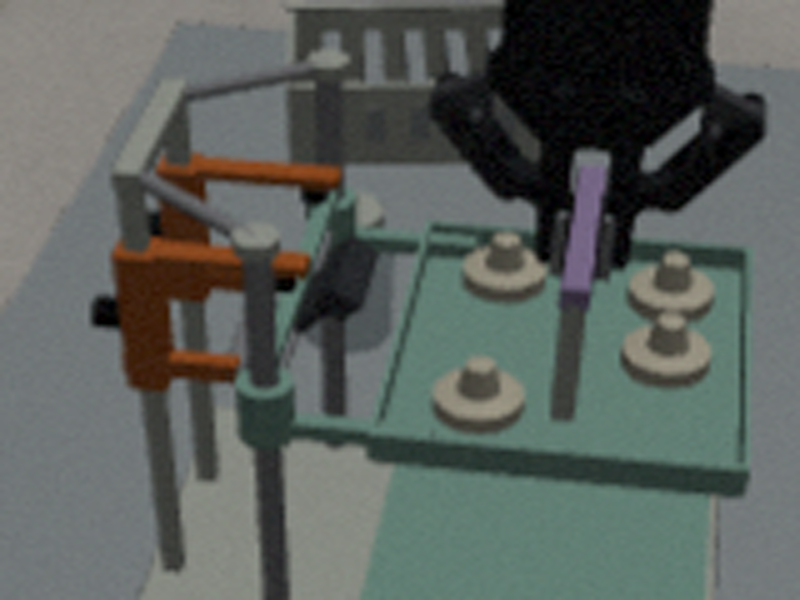

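The finger is now being deflected: the black tail weight is tilted up at crop (340,275). I continue in 2 mm steps, tracking the tail blob.

```bash
cat > t.py <<'E'
from h import *
s=read_state();im=read_camera('side');g=im[155:200,246:275].max(2)
k,l,st,ce=cv2.connectedComponentsWithStats((g<55).astype(np.uint8));i=1+st[1:,4].argmax()
p=np.argwhere(l==i)[:,::-1].astype(np.float32);C=np.cov(p.T);print('z',s['tool_pos'][2].round(4),'F',s['wrist_force'].round(1),'blob',st[i],ce[i].round(1),'slope',np.degrees(.5*np.arctan2(2*C[0,1],C[0,0]-C[1,1])).round(0))
E
python3 t.py
python3 -m crank '[[[0,0,-0.1,0,0,0],[0,0,-0.1,0,0,0],[0,0,0,0,0,0]]]'>/dev/null; python3 t.py
python3 -m crank '[[[0,0,-0.1,0,0,0],[0,0,-0.1,0,0,0],[0,0,0,0,0,0]]]'>/dev/null; python3 t.py
python3 -m crank '[[[0,0,-0.1,0,0,0],[0,0,-0.1,0,0,0],[0,0,0,0,0,0]]]'>/dev/null; python3 t.py
```

```text
z 0.2247 F [ 2.1  0.6 -7.1] blob [  3   9  17  36 274] [11.  23.8] slope -80.0
z 0.2278 F [-0.4 -1.1 -7.1] blob [  3   5  16  40 270] [10.6 22.9] slope -83.0
z 0.23 F [-3.4 -0.2 -5.7] blob [  3   6  16  39 264] [10.4 22.2] slope -84.0
z 0.232 F [-5.9 -0.3 -4.9] blob [  3   5  16  40 267] [10.3 21.9] slope -85.0
```

```bash
python3 -m crank '[[[0,-0.08,-0.1,0,0,0],[0,0,-0.05,0,0,0],[0,0,0,0,0,0]]]'>/dev/null; python3 t.py
python3 -c "
from h import *
a=cv2.resize(read_camera('side')[120:220,200:300],(600,600),interpolation=2);cv2.imwrite('pics/g.png',a)"
```

```text
z 0.2339 F [-6.2 -1.7 -3.9] blob [  0   5  19  40 287] [10.1 21.3] slope -84.0
```

View pics/g.png

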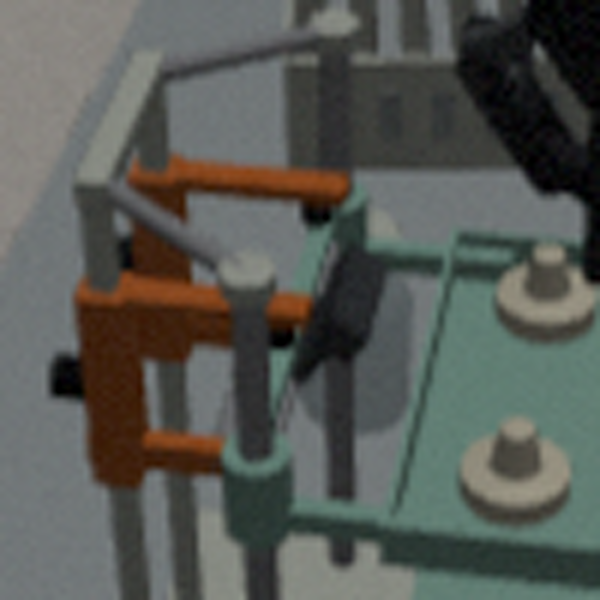

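The tail is still tilted up at crop (345,310), so the finger has not passed yet. I check the bar-to-buffer gap by casting rays onto the bar's plane.

Run:
```python
from h import *
print(-camera_model("side")["R"].T@camera_model("side")["t"])
def onx(u,v,x):
    o,d=ray("side",(200+u/6,120+v/6));return (o+d*(x-o[0])/d[0]).round(4)
def ony(u,v,y):
    o,d=ray("side",(200+u/6,120+v/6));return (o+d*(y-o[1])/d[1]).round(4)
for n,u,v in [("bar far top",330,215),("bar near top",285,350),("buf near bottom",283,345),("buf far bottom",316,222),("rung arm",222,455)]:
    print(n,[onx(u,v,x).tolist() for x in(.638,.66)])
for y in(.03,.042,.055): print(y,"buf n",ony(283,345,y),"rung",ony(180,450,y),"tip",ony(312,310,y))
print("farbuf",ony(316,222,-.03),ony(316,222,-.04))
```

```text
[0.49533405 0.61991625 0.69634378]
bar far top [[0.638, -0.0594, 0.2049], [0.66, -0.1642, 0.1292]]
bar near top [[0.638, 0.0213, 0.2033], [0.66, -0.071, 0.1273]]
buf near bottom [[0.638, 0.0241, 0.2077], [0.66, -0.0678, 0.1323]]
buf far bottom [[0.638, -0.0343, 0.2193], [0.66, -0.1352, 0.1457]]
rung arm [[0.638, 0.1112, 0.2321], [0.66, 0.0327, 0.1605]]
0.03 buf n [0.6366 0.03   0.2125] rung [0.6765 0.03   0.1579] tip [0.626  0.03   0.2293]
0.042 buf n [0.6337 0.042  0.2224] rung [0.6728 0.042  0.1689] tip [0.6234 0.042  0.2388]
0.055 buf n [0.6306 0.055  0.233 ] rung [0.6688 0.055  0.1807] tip [0.6205 0.055  0.2491]
farbuf [ 0.6371 -0.03    0.2225] [ 0.6392 -0.04    0.2152]
```

```bash
python3 -m crank '[[[0,-0.05,-0.1,0,0,0],[0,0,-0.05,0,0,0],[0,0,0,0,0,0]]]'>/dev/null; python3 t.py
python3 -m crank '[[[0,0,-0.1,0,0,0],[0,0,-0.05,0,0,0],[0,0,0,0,0,0]]]'>/dev/null; python3 t.py
python3 -m crank '[[[0,0,-0.1,0,0,0],[0,0,-0.05,0,0,0],[0,0,0,0,0,0]]]'>/dev/null; python3 t.py
python3 -c "
from h import *
a=cv2.resize(read_camera('side')[120:220,200:300],(600,600),interpolation=2);cv2.imwrite('pics/i.png',a)"
```

```text
z 0.2356 F [-3.8 -1.3 -5.3] blob [  0   8  22  37 365] [11.8 25. ] slope 90.0
z 0.237 F [-3.2 -0.6 -5.5] blob [  0   8  22  37 360] [11.8 24.6] slope 89.0
z 0.2385 F [-3.6 -1.3 -6.2] blob [  0   9  22  36 358] [11.8 24.3] slope -89.0
```

View pics/i.png

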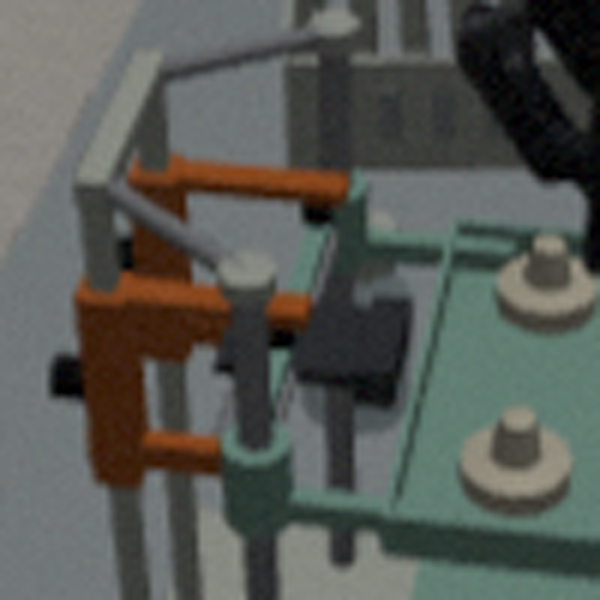

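The tail has swung back to level at crop (350,345), so the finger is past the rung. It passed at z≈0.235, so it should hang at about z≈0.219. I lower it gently.

```bash
g(){ grep -E "tool_pos|wrist"; }
python3 -m crank '[[[0,0,0.15,0,0,0],[0,0,0.2,0,0,0],[0,0,0.2,0,0,0],[0,0,0.2,0,0,0],[0,0,0.2,0,0,0],[0,0,0.2,0,0,0],[0,0,0.1,0,0,0],[0,0,0,0,0,0]]]'|g
python3 -m crank '[[[0,0,0.1,0,0,0],[0,0,0.1,0,0,0],[0,0,0,0,0,0]]]'|g
python3 -m crank '[[[0,0,0.1,0,0,0],[0,0,0.1,0,0,0],[0,0,0,0,0,0]]]'|g
python3 -m crank '[[[0,0,0.1,0,0,0],[0,0,0,0,0,0]]]'|g
```

```text
tool_pos: [0.5206, 0.006, 0.2253]
wrist_force: [-2.0, -0.4, -5.6]
tool_pos: [0.5206, 0.006, 0.2237]
wrist_force: [-2.5, -1.1, -5.6]
tool_pos: [0.5206, 0.0061, 0.2216]
wrist_force: [-2.3, -1.7, -5.8]
tool_pos: [0.5206, 0.006, 0.2207]
wrist_force: [-2.4, -1.8, -6.2]
```

```bash
g(){ grep -E "tool_pos|wrist"; }
python3 -m crank '[[[0,0,0.05,0,0,0],[0,0,0.05,0,0,0],[0,0,0,0,0,0]]]'|g
python3 -m crank '[[[0,0,0.05,0,0,0],[0,0,0.05,0,0,0],[0,0,0,0,0,0]]]'|g
python3 -m crank '[[[0,0,0.05,0,0,0],[0,0,0,0,0,0]]]'|g
python3 -c "from h import *;print(read_state()['time'])"
```

```text
tool_pos: [0.5206, 0.0061, 0.2197]
wrist_force: [-2.0, -1.0, -4.9]
tool_pos: [0.5206, 0.0061, 0.2187]
wrist_force: [-1.5, -0.2, -4.5]
tool_pos: [0.5206, 0.0061, 0.2186]
wrist_force: [-2.5, -0.8, -2.9]
14.7167
```

The load is coming off.

```bash
g(){ grep -E "tool_pos|wrist"; }
python3 -m crank '[[[0,0,0.03,0,0,0],[0,0,0,0,0,0]]]'|g
python3 -m crank '[[[0,0,0,0,0,0],[0,0,0,0,0,0],[0,0,0,0,0,0]]]'|g
```

```text
tool_pos: [0.5206, 0.0061, 0.2185]
wrist_force: [-3.1, -1.1, -0.9]
tool_pos: [0.5206, 0.006, 0.2185]
wrist_force: [-4.7, -0.3, 1.7]
```

The tier's weight has left the hand, so it is hanging. I release and retreat upward.

```bash
python3 -m crank '[[[0,0,0,0,0,0],[0,0,0,0,0,0],[0,0,0,0,0,0],[0,0,0,0,0,0],[0,0,0,0,0,0],[0,0,0,0,0,0],[0,0,0,0,0,0],[0,0,0,0,0,0]]]' 6
python3 -m crank '[[[0,0,-0.5,0,0,0],[0,0,-1,0,0,0],[0,0,-1.5,0,0,0],[0,0,-2,0,0,0],[0,0,-2,0,0,0],[0,0,-2,0,0,0],[0,0,0,0,0,0],[0,0,0,0,0,0]]]'
python3 -c "
from h import *
a=cv2.resize(read_camera('side')[110:250,190:350],(800,600),interpolation=2);cv2.imwrite('pics/j.png',a)"
```

```text
time: 15.8
tool_pos: [0.5206, 0.006, 0.218]
tcp_rot: [2.199, 2.243, 0.0]
wrist_force: [0.7, -0.5, -0.4]
width: 0.705
grip_force: 0.0
time: 16.47
tool_pos: [0.5217, 0.006, 0.3105]
tcp_rot: [2.197, 2.241, 0.005]
wrist_force: [-1.3, -0.0, 0.1]
width: 0.702
grip_force: 0.0
```

View pics/j.png

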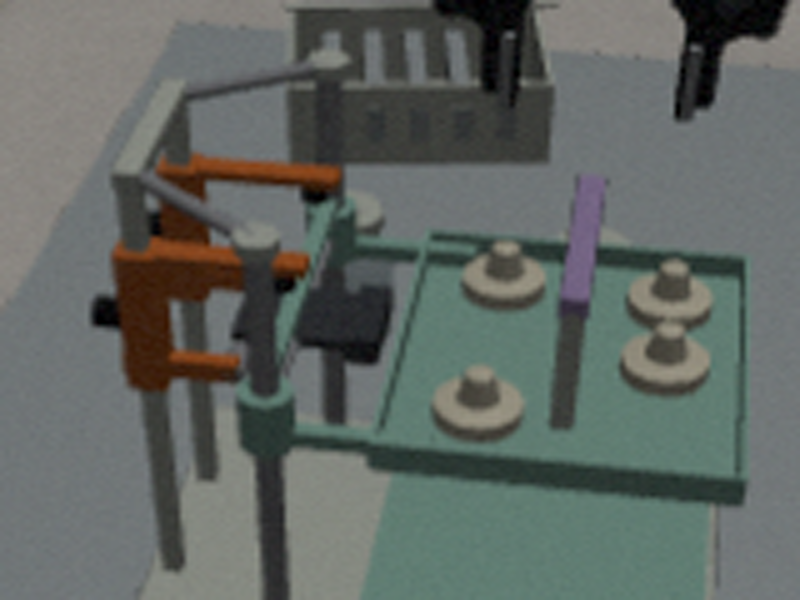

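The tier hangs on the rung: the handle is at crop (583,245), the tail is level at (345,320), and the gripper is clear above.

```bash
python3 -c "
from workcell import *
print(finish_job())"
```

```text
the job is handed in; nothing more can be done
None
```

The tier now hangs on the rung at about 55 mm travel, released with the gripper clear above it; the bottles and teether were not touched, and the job is handed in (no verdict came back).

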